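Push the copper pipe home and snap the toggle clamp shut

TASK

With closed fingertips, push the copper pipe along its V-shaped cradle until its end rests against the upright steel stop. Then push the toggle clamp's handle over past its centre so that it snaps shut and its pad holds the pipe there. Never lift the pipe out of the cradle, do not shut the clamp before the pipe is home, and leave the other things on the bench where they are.

Things in the scene. Friction and masses are not known exactly. Their poses are not given: they have to be found in the camera images.
- jig: fixed grey board 265 x 370 x 18 mm carrying cradle, clamp and stop; place and turn differ each time. Origin on the bench (board underside), straight below the cradle's centreline, level with the clamp. y axis: along the cradle towards the stop. x axis: across it, away from the robot. Board: x -150 to +115, y -200 to +170, top at z 18 mm
- cradle (a point): centre of the dark steel V cradle, on the pipe's axis (jig x 0, y -17.5, z 50 mm), axes as the jig's. The cradle runs from jig y -95 to +60 mm, within jig x +-27 mm; its upper edges are at z 49 mm
- stop: fixed upright steel plate 60 mm wide (x), 8 mm thick, 65 mm tall on the jig board, beyond the cradle's +y end, parallel to the jig; its distance along y differs each time. Origin on the board's top at the foot of the face that the pipe meets: that face is its plane y = 0, the pipe comes from -y
- pipe: loose copper pipe, 28 mm outside diameter, 240 mm long, about 0.15 to 0.31 kg, closed flat ends. Lies in the cradle, y axis along the jig's y, 50 mm above the bench; it slides with a few newtons. Origin mid-length on its axis; it may roll about it. It starts 25 to 80 mm short of the stop; its rear end always sticks out of the cradle by 20 mm or more, with free space behind it
- pipe_front (a point): centre of the pipe's end face towards the stop (pipe y = +120 mm)
- pipe_rear (a point): centre of the pipe's other end face, the one to push on (pipe y = -120 mm)
- clamp_handle (a joint): handle angle: 0 open (leans 45 degrees to jig -x, towards the robot), 1.31 rad its far end (leans 30 degrees to +x); shut on the pipe it rests at about 1.25 to 1.31. A spring drives it away from centre, 0.655 rad, to whichever side it is on, with up to 0.46 N m at the ends: 7 to 20 N with rubbing at its tip, the best place to push (lower down its end may wedge in a gripper)
- clamp_hinge (a point): hinge of handle and arm, at jig x -50, y 0, z 80 mm, axes as the jig's, hinge line along y, between two steel cheeks (jig x -65 to -35, y +-17, up to z 88 mm) on the robot's side of the cradle
- handle_tip (a point): end of the clamp's handle, on its axis 95 mm from the hinge (9 mm of round end beyond); when open at jig x -117, y 0, z 147 mm. The handle is a steel rod with a black round grip, 18 mm thick, from 40 mm off the hinge to the end
- clamp_arm: the clamp's steel pressing arm, 14 mm wide, 60 mm long, with a black rubber pad 18 mm across. Same hinge line as the handle, geared to it so that it turns 1.2 times as far: points straight up when open (top at jig z 140 mm), lies level across the pipe when shut, pad on top of the pipe at jig y 0. Origin on the hinge
- elbow: loose copper 90-degree elbow fitting, 30 mm thick, lying on the jig board beyond the cradle. Leave alone
- flux: loose low round jar, 60 mm across, 40 mm tall, on the jig board beyond the cradle. Leave alone
- coupling: loose short copper coupling (tube 36 mm across, 40 mm tall) standing on the near left of the jig board. Leave alone
- paint_tin: loose paint tin, 100 mm across, 110 mm tall, on the bench at the right. Leave alone
- screwdriver: loose screwdriver lying on the bench at the right. Leave alone
- brush: loose brush lying on the bench at the left. Leave alone
- tape: loose tape measure, 65 x 35 x 65 mm, on the bench at the left. Leave alone
Not all that is in view belongs to the job. Of the things shaped like the pipe, the copper one is meant.

How it is judged (in metres and radians):
On the way, in this order (a step that is already met when the one before it is completed fails the run):
1. the pipe lies against the stop in its cradle while the clamp is still open (y of pipe_front in the frame of stop above -0.004 m and value of joint clamp_handle below 0.4 rad and z of pipe in the frame of jig between 0.044 and 0.055 m and angle between the y axis of pipe and the y axis of jig, either way round below 0.06 rad), for 0.2 s.
2. the clamp's handle has snapped over to its shut position (value of joint clamp_handle above 1.15 rad), for 0.2 s.
At the end, for the whole second after the job is handed in: the pipe rests in the cradle with its end within 4 mm of the stop, the clamp's handle is over at its shut side (joint above 1.15 rad), the clamp's pad presses on the pipe with more than 2 N, and the pipe is at rest (y of pipe_front in the frame of stop above -0.004 m and value of joint clamp_handle above 1.15 rad and contact force between clamp_arm and pipe above 2 N and linear speed of pipe below 0.01 m/s and z of pipe in the frame of jig between 0.044 and 0.055 m and angle between the y axis of pipe and the y axis of jig, either way round below 0.06 rad); the robot touches nothing.
It fails at once if the pipe is lifted (more than 12 mm) or tilted out of its cradle (z of pipe in the frame of jig above 0.062 m or angle between the y axis of pipe and the y axis of jig, either way round above 0.15 rad).
It fails at once if the clamp is shut before the pipe is home (value of joint clamp_handle above 0.8 rad and y of pipe_front in the frame of stop below -0.006 m).
It fails at once if another thing on the bench is moved by more than 20 mm (distance of any of elbow, flux, coupling, paint_tin, screwdriver, brush, tape from where it was at the start of the episode above 0.02 m).
It also fails if it takes over 64 s, if anything falls off the work surface, if the arm or the gripper's body presses on something with over 40 N, if the wrist force passes 120 N, or if a joint passes its speed limit or range.

ROBOT

A 6-joint arm with a two-finger parallel gripper is mounted at the origin on the work surface. World frame = base frame: x ahead of the robot, y to its left, z up, the work surface at z = 0. Lengths are in mm, angles in degrees, forces in N, time in s.
With the tool pointing down it reaches from about 300 to 875 mm from the base axis. Payload 6.4 kg.
Tool frame: the origin (TCP) lies on the centre line of the jaws, within the pads' length; the fingertips stand 17 mm ahead of it and the grasp point (between the pads) lies 2 mm behind it (nose_length is the distance from the TCP to the fingertips, in mm); z points along the fingers, x is the direction in which the jaws open and shut, and the axes are right-handed (so a half turn about z gives the same grasp; the last joint's range is limited). The gripper opens to 85 mm and grips with 20 to 120 N. Pads are 22 mm wide; open, the fingers measure 114 mm over their backs; the gripper's body (76 mm by 85 mm) begins 54 mm behind the grasp point. The pads swing forward as they close: fully open they stand 13 mm farther back than shut.
Start: joints at [-11.82, 10.359, 92.074, -0, 77.567, -11.82], TCP at [575.014, 0.015, 225.888] pointing down, gripper open.
Joint ranges: [-171.53, 171.53], [-51.25, 118.39], [17.06, 147.69], [-65.23, 245.23], [0, 150.52], [-178.68, 178.68]. Speed limits (degrees/s): [147.25, 147.25, 172.46, 180, 180, 180].

INTERFACE

Orientations are given as [roll, pitch, yaw] about the fixed x, y, z axes, in that order (R = Rz(yaw) Ry(pitch) Rx(roll)).
In Python, from bench import sense, capture, camera_model, job_done, nose_length gives the robot as it stands.
- The arm moves only by the tool move_arm, never from a script. Its argument "deltas" is text: rows parted by semicolons, each of 5 numbers parted by spaces: the shift along the tool's x, y, z in cm, then the turn about the tool's z in degrees, then the opening, from 0 (shut) to 1 (fully open). A call has exactly 5 rows; each row shifts and turns the commanded pose from where the row before left it, along the tool's axes as they then stand; what a row does not reach is not made up. A row lasts 1/8 s, in which the tool goes at most 62.5 mm and 10.7 degrees, less where a joint would pass 70% of its speed; a pose out of reach is approached as far as the arm can. A call with a gripper value outside its range is refused whole. The fingers move at their own pace and stop on an object; "newtons" is the grip in N (left out, the last holds). Time passes only in rows, so rows that do not move let the fingers close, or fill a call up. It gives the time, the measured TCP pose, the force and the opening at its end, in the units of the state.
- sense(): the state, without advancing time (a new reading comes with each control period).
- capture(name): name is "scene" or "side" or "wrist"; returns the picture (480x640x3 uint8, red, green, blue); there is no depth.
- camera_model(name): a dict with "camera_matrix" (3x3 intrinsics, pixels), "eye" and "orientation" of the camera in the world; the wrist camera has in their place "T_tool_cam" (4x4, takes a point from camera to tool coordinates, whose origin is the TCP and whose axes are the tool frame's). Camera axes: x right, y down, z forward; pixel columns grow to the right and rows downward; lengths in mm; the calibration is good to about 2 mm. The wrist camera is an equidistant fisheye: a pixel r from the principal point sees the ray r / f radians off the axis. A picture is of the moment at which its call begins: read the wrist's pose just before it. camera_model takes no time and is no camera call.
- job_done(): hands the job in, once; it reports no verdict.
The state is a dict: "time": time; "joint_pos": joint angles; "joint_vel": joint speeds; "joint_efforts": joint torques, N m; "position": TCP position; "eef_rot": TCP orientation; "wrist_force": force on the tool from outside, world axes, zero at the start; "moment": the same for the moment, N m; "finger_gap": opening from 0.0 (shut) to 1.0 (fully open).
Only numpy, scipy, OpenCV 4.12 (cv2) and the standard library are available. Lean on these libraries where they do the work, as an engineer would, in place of code of your own. Each camera call takes 0.05 s, during which the arm holds its last target. There are 200 camera calls.

## Working session

There is one attempt and no reset: what is moved stays moved. The work goes in short steps, Python scripts to look and compute and a tool call to move; the robot and the scene stay as the last step left them, time stands still between calls to the robot, and variables do not carry over. Pictures are saved under pics/ and viewed, about 8 in all and at most 12, crops included, and the job is handed in when it is done.

Besides the shell and the picture viewer there is one more tool, called after "Emit:" as name(argument=value, ...), one argument or row to a line, values as JSON. move_arm: Moves the arm, as the interface text tells. Its arguments: {"type":"object","properties":{"deltas":{"type":"string"},"newtons":{"type":"number"}},"required":["deltas"]}

```bash
mkdir -p pics; python3 - <<'E'
from bench import *
import cv2,numpy as np
print(sense())
for n in ("scene","side"):
    im=capture(n); cv2.imwrite(f"pics/{n}0.png",im[:,:,::-1]); print(n,camera_model(n))
print(camera_model("wrist"),nose_length)
im=capture("wrist"); cv2.imwrite("pics/wrist0.png",im[:,:,::-1])
E
```

```text
{'time': 0.0, 'joint_pos': array([-1.18200102e+01,  1.04024552e+01,  9.21310770e+01,  7.27641651e-04,
        7.75669947e+01, -1.18192376e+01]), 'joint_vel': array([-0.02119131, -0.08746702, -0.01392612,  0.05753738,  0.04990309,
       -0.13623399]), 'joint_efforts': array([ 3.41415571e-04, -4.44869328e+01, -3.51340663e+01, -2.51131587e-04,
        9.11703974e-03,  3.43231875e-05]), 'position': array([5.74446560e+02, 1.38530737e-01, 2.24983529e+02]), 'eef_rot': array([-1.79978714e+02,  9.82501427e-02, -9.11676609e-04]), 'wrist_force': array([-0.00456736, -0.00720398,  0.9294357 ]), 'moment': array([-0.00919383, -0.04579098, -0.06201839]), 'finger_gap': 0.999268252874888}
scene {'camera_matrix': array([[558.08899668,   0.        , 322.51753043],
       [  0.        , 558.08899668, 243.55781167],
       [  0.        ,   0.        ,   1.        ]]), 'eye': array([1263.10294643,  -38.27256185, 1225.71771578]), 'orientation': array([-1.46807119e+02,  1.02493687e-01,  8.27853965e+01])}
side {'camera_matrix': array([[435.34998919,   0.        , 320.63925969],
       [  0.        , 435.34998919, 241.71035901],
       [  0.        ,   0.        ,   1.        ]]), 'eye': array([500.60375397, 843.38932949, 592.78493372]), 'orientation': array([-119.78913297,   -0.84975972, -175.95329455])}
{'camera_matrix': array([[371.64829954,   0.        , 318.85615437],
       [  0.        , 371.64829954, 246.75543787],
       [  0.        ,   0.        ,   1.        ]]), 'T_tool_cam': array([[ 9.99999725e-01, -6.63081521e-04,  3.31383846e-04,
         1.60393964e-01],
       [ 5.21011513e-04,  9.46709893e-01,  3.22087112e-01,
        -8.33342055e+01],
       [-5.27294377e-04, -3.22086851e-01,  9.46709978e-01,
        -1.47859846e+02],
       [ 0.00000000e+00,  0.00000000e+00,  0.00000000e+00,
         1.00000000e+00]])} 17.0
```

View pics/scene0.png

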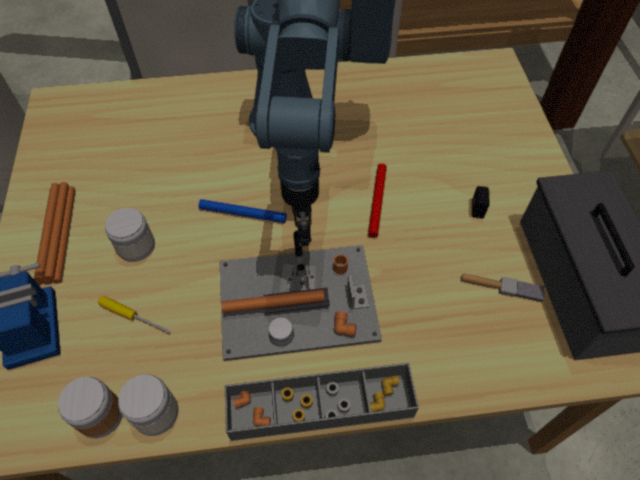

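View pics/side0.png

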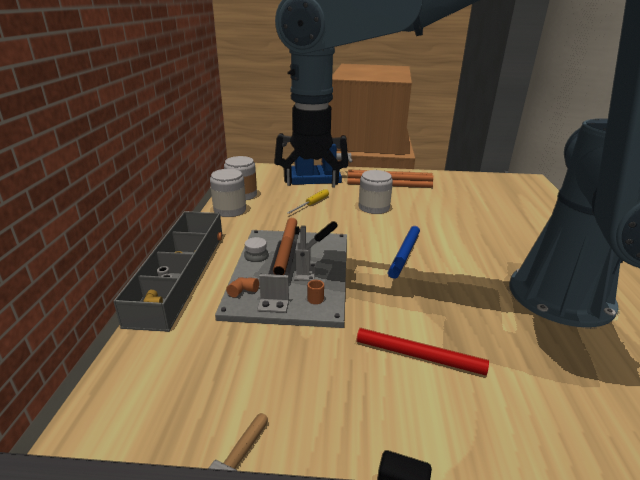

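View pics/wrist0.png

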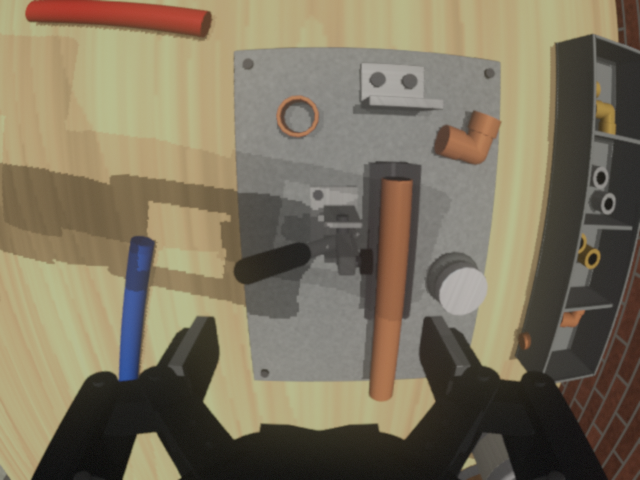

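The wrist view covers the whole jig. The copper pipe runs from about (397,178) to (381,400), the stop is at (362–442,104), the board corners at (235,52) and (500,62), and the handle tip at about (240,270). Next I cast these onto their known heights.

```bash
cat > h.py <<'E'
from bench import *
import cv2,numpy as np
from scipy.spatial.transform import Rotation as R
def wray(uv,s):
    m=camera_model("wrist");K=m["camera_matrix"];d=np.array(uv,float)-K[:2,2];r=np.hypot(*d);t=r/K[0,0]
    v=np.r_[np.sin(t)*d/max(r,1e-9),np.cos(t)]
    A=R.from_euler("xyz",s["eef_rot"],degrees=True).as_matrix();T=m["T_tool_cam"]
    return A@T[:3,3]+s["position"],A@T[:3,:3]@v
def ray(n,uv):
    m=camera_model(n);K=m["camera_matrix"];A=R.from_euler("xyz",m["orientation"],degrees=True).as_matrix()
    return m["eye"],A@np.linalg.solve(K,[uv[0],uv[1],1.])
def onz(r,z): e,v=r; return e+v*(z-e[2])/v[2]
E
python3 - <<'E'
from h import *
s=sense(); im=cv2.imread("pics/wrist0.png")
hsv=cv2.cvtColor(im,cv2.COLOR_BGR2HSV)
mk=cv2.inRange(hsv,(3,110,50),(16,255,255)); mk[:, :350]=0; mk[:,430:]=0
n,l,st,_=cv2.connectedComponentsWithStats(mk); k=1+st[1:,4].argmax(); print(st[k])
ys=[190,220,260,300,340,380]
P=[]
for y in ys:
    x=np.where(l[y]==k)[0]; a=onz(wray((x[0],y),s),50);b=onz(wray((x[-1]+1,y),s),50); P.append((a+b)/2); print(y,x[0],x[-1],a.round(1),b.round(1))
P=np.array(P);c=np.polyfit(P[:,1],P[:,0],1);print("pipe x=f(y)",c,"yaw",-np.degrees(np.arctan(c[0])))
print("front top z64,z50",onz(wray((397,179),s),64),onz(wray((397,179),s),50))
print("rear z50",onz(wray((381,400),s),50),onz(wray((381,400),s),36))
for q in [(236,52),(500,62),(253,381)]: print("board",onz(wray(q,s),18))
for q in [(369,104),(442,107),(369,97),(442,100)]: print("stop top",onz(wray(q,s),83))
print("stop foot plate far edge",onz(wray((362,65),s),20))
print("tip",onz(wray((246,270),s),147), "hinge", onz(wray((342,240),s),80))
g=cv2.resize(im[30:130,340:520],None,fx=4,fy=4,interpolation=cv2.INTER_CUBIC);cv2.imwrite("pics/stop.png",g)
E
```

```text
[ 370  179   42  222 5953]
190 382 411 [630.7  26.8  50. ] [658.2  27.3  50. ]
220 381 409 [630.9  -0.8  50. ] [ 6.581e+02 -6.000e-01  5.000e+01]
260 379 406 [631.  -39.6  50. ] [658.2 -39.7  50. ]
300 377 403 [631.6 -81.6  50. ] [658.9 -82.1  50. ]
340 374 398 [ 631.7 -128.5   50. ] [ 658.4 -129.4   50. ]
380 371 393 [ 632.3 -182.4   50. ] [ 658.6 -183.8   50. ]
pipe x=f(y) [-4.85092293e-03  6.44555294e+02] yaw 0.2779352303925705
front top z64,z50 [640.91148953  38.98262812  64.        ] [643.89988209  36.97086547  50.        ]
rear z50 [ 646.46879426 -213.82754766   50.        ] [ 649.56850211 -226.70682695   36.        ]
board [496.36165789 157.18474397  18.        ]
board [757.06473787 159.10991579  18.        ]
board [ 493.70178884 -211.23720549   18.        ]
stop top [613.17631697 100.43317722  83.        ]
stop top [672.05718502 101.44843178  83.        ]
stop top [613.13119255 105.9525921   83.        ]
stop top [671.93070383 107.12974648  83.        ]
stop foot plate far edge [614.74777447 141.62032771  20.        ]
tip [526.1681593   -9.79660379 147.        ] hinge [593.83860146 -10.31742028  80.        ]
```

View pics/stop.png

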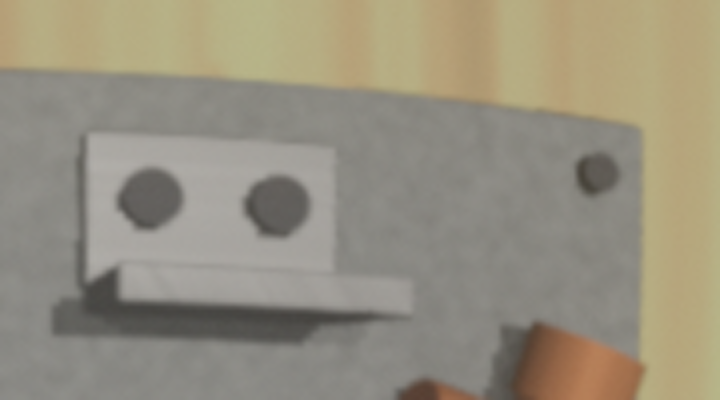

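Jig yaw is about 0 (0.3°), with its origin at (645,-11). The pipe front is at y≈38 and the rear at about -201. The stop face is at y≈100, so about 61 mm of travel. I'll move behind the rear end with the fingers shut.

Emit:
move_arm(
  deltas="1.4 4.7 0 0 0; 1.4 4.7 0 0 0; 1.4 4.7 0 0 0; 1.4 4.7 0 0 0; 1.4 4.7 0 0 0",
  newtons=60,
)

```text
time: 0.78
position: [645.1, -236.4, 225.4]
eef_rot: [-180.0, 0.0, -0.0]
wrist_force: [1.2, 0.7, -0.2]
finger_gap: 0.001
```

Emit:
move_arm(
  deltas="0 0 4 0 0; 0 0 4 0 0; 0 0 4 0 0; 0 0 3 0 0; 0 0 2 0 0",
)

```text
time: 1.4
position: [644.0, -234.4, 53.5]
eef_rot: [-179.9, 0.1, -0.0]
wrist_force: [0.2, 0.5, 0.7]
finger_gap: -0.002
```

```bash
python3 - <<'E'
from h import *
s=sense();print(s["position"],s["eef_rot"],s["finger_gap"],s["wrist_force"])
a=capture("wrist");b=capture("side")
c=cv2.resize(b[180:340,200:420],(640,465))
cv2.imwrite("pics/w1.png",np.hstack([cv2.resize(a,(400,300)),cv2.resize(c,(400,300))])[:,:,::-1])
E
```

```text
[ 643.98927268 -234.42113286   53.52328168] [-1.79918039e+02  1.42235683e-01 -1.08783449e-03] -0.0019963353024553526 [0.18267439 0.49390732 0.65855222]
```

View pics/w1.png

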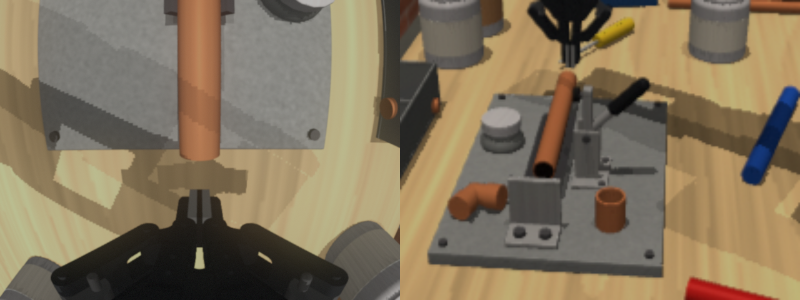

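The closed fingertips are lined up on the pipe axis behind its rear end. I'll push gently, watching the force.

Emit:
move_arm(
  deltas="0.1 -0.8 0 0 0; 0 -1 0 0 0; 0 -1 0 0 0; 0 -1 0 0 0; 0 -1 0 0 0",
)

```text
time: 2.12
position: [646.6, -187.1, 56.8]
eef_rot: [179.9, -0.1, 0.0]
wrist_force: [-0.2, -3.6, 2.3]
finger_gap: 0.002
```

Emit:
move_arm(
  deltas="0 -0.7 0 0 0; 0 -0.7 0 0 0; 0 -0.5 0 0 0; 0 -0.4 0 0 0; 0 -0.3 0 0 0",
)

```text
time: 2.75
position: [646.8, -162.0, 56.9]
eef_rot: [179.9, -0.1, -0.0]
wrist_force: [0.8, -7.0, 4.4]
finger_gap: 0.001
```

Emit:
move_arm(
  deltas="0 -0.2 0 0 0; 0 -0.2 0 0 0; 0 -0.2 0 0 0; 0 -0.1 0 0 0; 0 0 0 0 0",
)

```text
time: 3.38
position: [646.8, -155.1, 57.0]
eef_rot: [179.9, -0.1, -0.0]
wrist_force: [0.0, -7.3, 5.4]
finger_gap: -0.002
```

Emit:
move_arm(
  deltas="0 -0.1 0 0 0; 0 -0.1 0 0 0; 0 -0.1 0 0 0; 0 -0.1 0 0 0; 0 0 0 0 0",
)

```text
time: 4.0
position: [646.8, -151.2, 57.0]
eef_rot: [179.9, -0.1, -0.0]
wrist_force: [0.1, -6.3, 5.4]
finger_gap: -0.001
```

Emit:
move_arm(
  deltas="0 -0.1 0 0 0; 0 -0.1 0 0 0; 0 -0.1 0 0 0; 0 0 0 0 0; 0 0 0 0 0",
)

```text
time: 4.62
position: [646.8, -148.2, 57.0]
eef_rot: [179.9, -0.1, -0.0]
wrist_force: [0.9, -5.0, 4.9]
finger_gap: -0.0
```

Emit:
move_arm(
  deltas="0 -0.1 0 0 0; 0 -0.1 0 0 0; 0 -0.1 0 0 0; 0 0 0 0 0; 0 0 0 0 0",
)

```text
time: 5.25
position: [647.0, -144.6, 57.2]
eef_rot: [179.9, -0.1, -0.0]
wrist_force: [0.9, -4.9, 6.4]
finger_gap: 0.001
```

```bash
python3 - <<'E'
from h import *
s=sense();print(s["position"],s["wrist_force"])
a=capture("wrist");b=capture("side")
cv2.imwrite("pics/w2.png",np.hstack([cv2.resize(a[:360],(400,300)),cv2.resize(b[205:325,220:380],(400,300),interpolation=cv2.INTER_CUBIC)])[:,:,::-1])
E
```

```text
[ 647.03656784 -144.64484228   57.22919691] [ 0.94903599 -4.94236873  6.4499572 ]
```

View pics/w2.png

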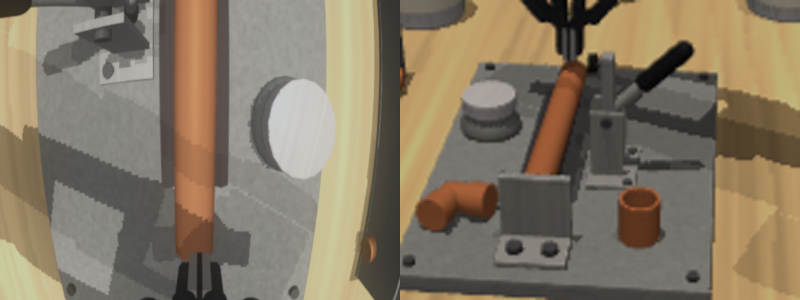

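The pipe is still straight in its cradle and its front is now almost hidden behind the stop. I'll keep nudging until the force rises.

Emit:
move_arm(
  deltas="0 -0.1 0 0 0; 0 -0.1 0 0 0; 0 -0.1 0 0 0; 0 0 0 0 0; 0 0 0 0 0",
)

```text
time: 5.98
position: [647.1, -141.8, 57.4]
eef_rot: [179.9, -0.1, -0.0]
wrist_force: [-0.4, -4.9, 6.8]
finger_gap: -0.003
```

Emit:
move_arm(
  deltas="0 -0.1 0 0 0; 0 -0.1 0 0 0; 0 0 0 0 0; 0 0 0 0 0; 0 0 0 0 0",
)

```text
time: 6.6
position: [647.1, -139.8, 57.4]
eef_rot: [179.9, -0.1, -0.0]
wrist_force: [0.7, -4.4, 6.6]
finger_gap: -0.002
```

Emit:
move_arm(
  deltas="0 -0.1 0 0 0; 0 -0.1 0 0 0; 0 -0.1 0 0 0; 0 0 0 0 0; 0 0 0 0 0",
)

```text
time: 7.22
position: [647.2, -136.9, 57.6]
eef_rot: [179.9, -0.2, -0.0]
wrist_force: [-0.5, -5.2, 6.9]
finger_gap: -0.0
```

Emit:
move_arm(
  deltas="0 -0.1 0 0 0; 0 -0.1 0 0 0; 0 0 0 0 0; 0 0 0 0 0; 0 0 0 0 0",
)

```text
time: 7.85
position: [647.3, -135.0, 57.6]
eef_rot: [179.9, -0.2, -0.0]
wrist_force: [-0.2, -5.1, 8.0]
finger_gap: -0.001
```

```bash
python3 - <<'E'
from h import *
s=sense();print(s["position"],s["wrist_force"])
a=capture("wrist");b=capture("scene")
cv2.imwrite("pics/w3.png",np.hstack([cv2.resize(a[230:410,200:440],(400,300)),cv2.resize(b[250:350,270:403],(400,300),interpolation=cv2.INTER_CUBIC)])[:,:,::-1])
cv2.imwrite("pics/w3full.png",a[:,:,::-1]);cv2.imwrite("pics/s3full.png",b[:,:,::-1])
E
```

```text
[ 647.28103097 -134.97952697   57.64447937] [-0.2149886  -5.07939472  8.04166242]
```

View pics/w3.png

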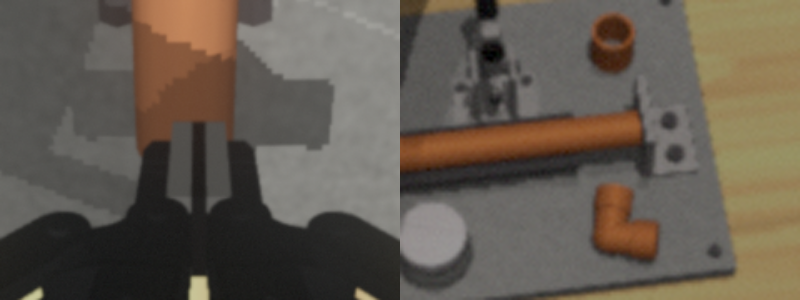

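```bash
python3 - <<'E'
from h import *
s=sense();a=cv2.imread("pics/w3full.png");b=cv2.imread("pics/s3full.png")
# side edge bottom of pipe in wrist crop: (137,150),(238,140) -> full
for q in [(137,150),(237,140)]:
    uv=(200+q[0]*.6,230+q[1]*.6); print("rear side",uv,onz(wray(uv,s),50),onz(wray(uv,s),64))
for q in [(185,122),(200,122),(212,122)]:
    uv=(200+q[0]*.6,230+q[1]*.6); print("pad front",[onz(wray(uv,s),z).round(1)[:2] for z in (40,50,64,80)])
for im,n in((cv2.imread("pics/scene0.png"),"before"),(b,"after")):
    h=cv2.cvtColor(im,cv2.COLOR_BGR2HSV);m=cv2.inRange(h,(3,110,50),(16,255,255));m[:285]=0;m[308:]=0;m[:,:215]=0;m[:,360:]=0
    c,l,st,_=cv2.connectedComponentsWithStats(m);k=1+st[1:,4].argmax();print(n,st[k])
    x0,y0,w,hh,_=st[k]
    for u in (x0,x0+w-1):
        r=np.where(l[:,u]==k)[0]; print(u,r.min(),r.max(),onz(ray("scene",(u+.5,r.mean()+.5)),55))
# stop top-edge ends scene: crop (640,80)->(350,277) far end
for uv in [(350,277),(353,298)]: print("stop?",onz(ray("scene",uv),83),onz(ray("scene",uv),50))
g=np.hstack([cv2.resize(a[260:350,240:360],(400,300),interpolation=cv2.INTER_CUBIC),cv2.resize(b[270:315,310:370],(400,300),interpolation=cv2.INTER_CUBIC)]);cv2.imwrite("pics/z3.png",g)
E
```

```text
rear side (282.2, 320.0) [ 629.81058724 -141.77148999   50.        ] [ 631.36183458 -133.61823845   64.        ]
rear side (342.2, 314.0) [ 658.6175126  -138.43785228   50.        ] [ 657.5720309  -130.58510326   64.        ]
pad front [array([ 643.6, -137.7]), array([ 643.8, -132.5]), array([ 644.1, -125.2]), array([ 644.4, -116.8])]
pad front [array([ 648.1, -137.8]), array([ 648. , -132.5]), array([ 647.9, -125.2]), array([ 647.8, -116.8])]
pad front [array([ 651.7, -137.8]), array([ 651.4, -132.5]), array([ 651. , -125.2]), array([ 650.6, -116.9])]
before [ 221  289  104   19 1110]
221 302 307 [ 643.4520249  -200.12708037   55.        ]
324 295 296 [650.42860807  41.89299108  55.        ]
after [ 254  286   97   22 1154]
254 304 307 [ 655.82398331 -123.69008134   55.        ]
350 293 297 [656.88164161 102.99725758  55.        ]
stop? [622.73157392 105.94776319  83.        ] [604.23859442 110.11263318  50.        ]
stop? [678.51033171 104.33151502  83.        ] [661.62816036 108.44971015  50.        ]
```

View pics/z3.png

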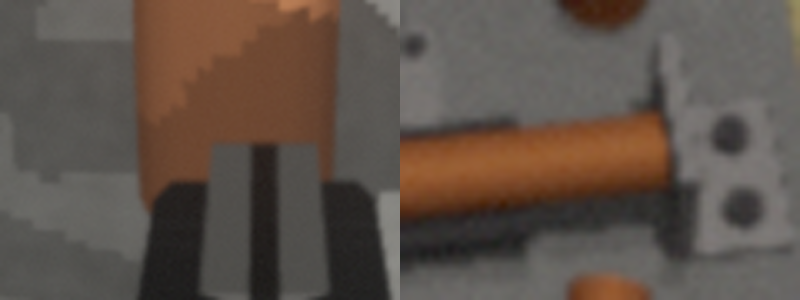

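```bash
python3 - <<'E'
from h import *
a=capture("side");b=capture("scene");w=cv2.imread("pics/w3full.png")[:,:,::-1]
f=lambda i:cv2.resize(i,(400,300),interpolation=cv2.INTER_CUBIC)
cv2.imwrite("pics/v4.png",np.vstack([np.hstack([f(a[190:265,240:340]),f(b[265:325,225:305])]),np.hstack([f(a[230:305,240:340]),f(w)])])[:,:,::-1])
E
```

```text
(no output)
```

View pics/v4.png

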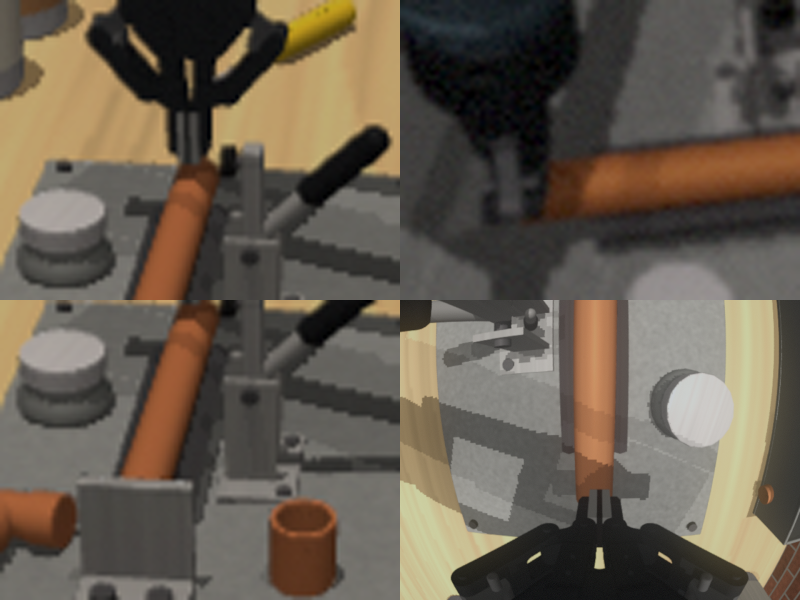

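```bash
python3 - <<'E'
from h import *
s=sense()
e,v=ray("side",(287.5,230.8))
for y in (-115,-125,-135): print(e+v*(y-e[1])/v[1])
# visible pipe far end top in side view: crop (205,158)
e,v=ray("side",(240+205/4,190+160/4)); print("at z64",onz((e,v),64))
# scene finger tips crop (515,220)->
for q in [(515,220),(550,160),(525,222)]:
    r=ray("scene",(225+(q[0]-400)/5,265+q[1]/5)); print(q,[onz(r,z).round() for z in (36,50,64)])
print(s)
E
```

```text
[ 644.39720275 -115.           70.22143295]
[ 645.89756846 -125.           64.76891502]
[ 647.39793417 -135.           59.31639708]
at z64 [ 637.15955135 -131.62167157   64.        ]
(515, 220) [array([ 652., -141.,   36.]), array([ 659., -140.,   50.]), array([ 666., -138.,   64.])]
(550, 160) [array([ 622., -122.,   36.]), array([ 630., -121.,   50.]), array([ 637., -120.,   64.])]
(525, 222) [array([ 654., -136.,   36.]), array([ 661., -135.,   50.]), array([ 668., -134.,   64.])]
{'time': 8.05, 'joint_pos': array([-2.20199013e+01,  3.12459613e+01,  8.52618288e+01, -4.86404844e-02,
        6.33017363e+01, -2.19840550e+01]), 'joint_vel': array([ 0.03429408, -0.13710091, -0.11042851, -0.12928106, -0.05124431,
        0.01565165]), 'joint_efforts': array([ 3.30901176e+00, -5.20899725e+01, -2.62709409e+01,  1.34973720e+00,
        5.60626164e-01,  1.75111805e-02]), 'position': array([ 647.24365896, -134.96104214,   57.59721321]), 'eef_rot': array([ 1.79888337e+02, -1.60321689e-01, -1.39085174e-02]), 'wrist_force': array([-0.36132752, -5.04951992,  6.99510573]), 'moment': array([-0.86539332,  0.04046157,  0.03434638]), 'finger_gap': -0.0005175673755208486}
```

The measurements agree that the pipe front is at y≈100, touching the stop. The force has stayed flat since TCP y≈-151, where home was expected, so the fingertips have been slipping over the rear end. I'll back off straight along the axis and look again.

Emit:
move_arm(
  deltas="0 0.2 0 0 0; 0 0.3 0 0 0; 0 0.4 0 0 0; 0 0.5 0 0 0; 0 0.4 0 0 0",
)

```text
time: 8.68
position: [645.5, -152.3, 55.3]
eef_rot: [-180.0, 0.1, -0.0]
wrist_force: [0.5, -1.1, 1.2]
finger_gap: -0.002
```

Emit:
move_arm(
  deltas="0 0.7 0 0 0; 0 0.8 0 0 0; 0 0.8 0 0 0; 0 0.8 0 0 0; 0 0.4 0 0 0",
)

```text
time: 9.3
position: [646.0, -187.8, 55.9]
eef_rot: [180.0, -0.0, -0.0]
wrist_force: [-0.7, -1.0, 0.4]
finger_gap: -0.002
```

```bash
python3 - <<'E'
from h import *
s=sense();print(s["position"],s["wrist_force"])
a=capture("wrist");b=capture("scene");c=capture("side")
f=lambda i:cv2.resize(i,(400,300),interpolation=cv2.INTER_CUBIC)
cv2.imwrite("pics/w5.png",a[:,:,::-1])
cv2.imwrite("pics/v5.png",np.vstack([np.hstack([f(a[180:420,160:480]),f(b[265:325,295:375])]),np.hstack([f(c[190:265,240:340]),f(b[265:325,225:305])])])[:,:,::-1])
E
```

```text
[ 645.96670511 -187.77602582   55.87198869] [-0.7248625  -0.99434998  0.44931809]
```

View pics/v5.png

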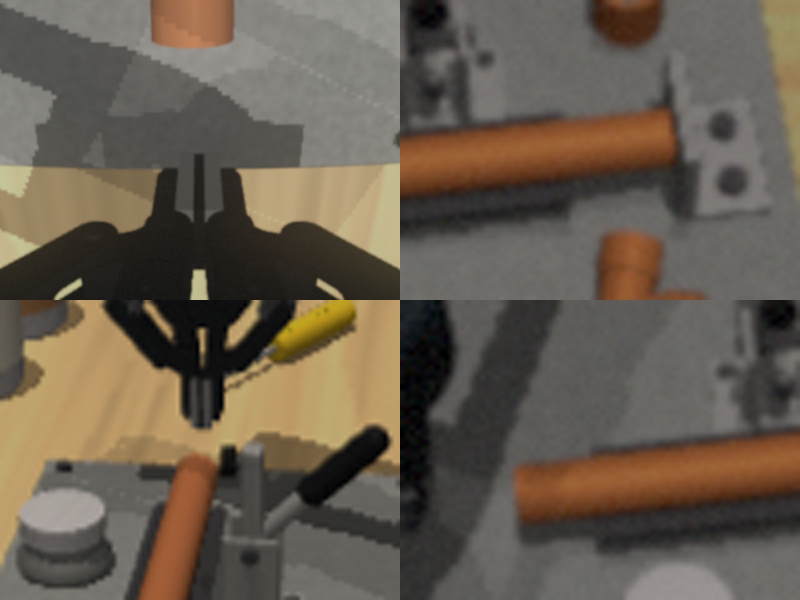

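```bash
python3 - <<'E'
from h import *
s=sense()
r=wray((313.6,216.8),s);print("rear",[onz(r,z).round(1) for z in (36,50,64)])
for q in [(517,520-300)]:
    t=ray("scene",(225+(q[0]-400)/5,265+q[1]/5)); print("scene rear corner",[onz(t,z).round() for z in (36,50,64)])
q=(680,135);t=ray("scene",(295+(q[0]-400)/5,265+q[1]/5));print("scene front",onz(t,57))
q=(672,112);t=ray("scene",(295+(q[0]-400)/5,265+q[1]/5));print("scene front top",onz(t,64))
# stop face: bottom edge at near end of plate meeting board: crop (690,215); top near (685,158)?
for q,z in [((670,60),83),((690,215),18),((686,140),64)]:
    t=ray("scene",(295+(q[0]-400)/5,265+q[1]/5));print(q,onz(t,z))
E
```

```text
rear [array([ 643.8, -146.2,   36. ]), array([ 644. , -142.6,   50. ]), array([ 644.2, -139.1,   64. ])]
scene rear corner [array([ 652., -140.,   36.]), array([ 659., -139.,   50.]), array([ 666., -137.,   64.])]
scene front [648.83874899 105.35661236  57.        ]
scene front top [639.87479661 102.62845627  64.        ]
(670, 60) [622.43355127 103.61267191  83.        ]
(690, 215) [671.94662484 108.25073174  18.        ]
(686, 140) [655.50276495 106.8870087   64.        ]
```

The pipe stayed in the cradle with its rear at y≈-140, which puts the front at about 100, at the stop. I'll rise and look straight down on the stop gap with the wrist camera.

Emit:
move_arm(
  deltas="0 0 -3 0 0; 0 0 -4 0 0; 0 0 -4 0 0; 0 0 -4 0 0; 0 0 -1 0 0",
)

```text
time: 10.07
position: [647.7, -187.3, 219.8]
eef_rot: [179.9, -0.3, 0.0]
wrist_force: [0.4, -0.3, -0.0]
finger_gap: 0.004
```

Emit:
move_arm(
  deltas="0 -4.1 0 0 0; 0 -4.1 0 0 0; 0 -4.1 0 0 0; 0 -4.1 0 0 0; 0 -4.1 0 0 0",
)

```text
time: 10.7
position: [645.1, 19.7, 214.3]
eef_rot: [-180.0, 0.1, 0.0]
wrist_force: [0.7, -0.6, 0.6]
finger_gap: 0.002
```

Emit:
move_arm(
  deltas="0 0 0 0 0; 0 0 0 0 0; 0 0 0 0 0; 0 0 0 0 0; 0 0 0 0 0",
)

```text
time: 11.32
position: [646.1, 17.3, 215.8]
eef_rot: [-180.0, 0.0, -0.1]
wrist_force: [-0.7, 0.6, 0.6]
finger_gap: 0.004
```

```bash
python3 - <<'E'
from h import *
s=sense();print(s["position"],s["eef_rot"])
a=capture("wrist");cv2.imwrite("pics/w6.png",a[:,:,::-1])
m=wray((318,120),s);print(m[0],onz(m,64))
# project (645,100,64) by search of row
for row in range(60,260,20): print(row,onz(wray((319,row),s),64)[1].round(1))
h=cv2.cvtColor(a,cv2.COLOR_RGB2HSV);mk=cv2.inRange(h,(3,110,50),(16,255,255))
n,l,st,_=cv2.connectedComponentsWithStats(mk)
print([tuple(x) for x in st[1:] if x[4]>300])
E
```

```text
[646.05599338  17.28633326 215.8425914 ] [-1.79999341e+02  2.12316730e-04 -6.04694388e-02]
[646.30420271 100.61880326 363.70333028] [645.79028998 104.55840311  64.        ]
60 153.5
80 137.0
100 120.7
120 104.6
140 88.4
160 72.2
180 55.8
200 39.2
220 22.2
240 4.7
[(np.int32(611), np.int32(0), np.int32(15), np.int32(56), np.int32(629)), (np.int32(628), np.int32(23), np.int32(12), np.int32(68), np.int32(709)), (np.int32(0), np.int32(28), np.int32(143), np.int32(34), np.int32(3480)), (np.int32(618), np.int32(61), np.int32(8), np.int32(66), np.int32(439)), (np.int32(626), np.int32(96), np.int32(14), np.int32(71), np.int32(811)), (np.int32(193), np.int32(119), np.int32(40), np.int32(41), np.int32(461)), (np.int32(364), np.int32(125), np.int32(69), np.int32(55), np.int32(2160)), (np.int32(300), np.int32(127), np.int32(32), np.int32(177), np.int32(5404)), (np.int32(611), np.int32(131), np.int32(13), np.int32(67), np.int32(428)), (np.int32(615), np.int32(170), np.int32(23), np.int32(71), np.int32(889)), (np.int32(599), np.int32(202), np.int32(17), np.int32(65), np.int32(392)), (np.int32(622)
[... 560 characters left out ...]
nt32(14), np.int32(322)), (np.int32(581), np.int32(347), np.int32(29), np.int32(58), np.int32(608)), (np.int32(561), np.int32(363), np.int32(26), np.int32(51), np.int32(511)), (np.int32(602), np.int32(372), np.int32(35), np.int32(61), np.int32(802)), (np.int32(580), np.int32(387), np.int32(30), np.int32(54), np.int32(601)), (np.int32(560), np.int32(400), np.int32(26), np.int32(48), np.int32(460)), (np.int32(600), np.int32(416), np.int32(35), np.int32(55), np.int32(720)), (np.int32(577), np.int32(426), np.int32(31), np.int32(51), np.int32(592)), (np.int32(558), np.int32(436), np.int32(26), np.int32(44), np.int32(448)), (np.int32(607), np.int32(457), np.int32(24), np.int32(23), np.int32(305))]
```

```bash
python3 - <<'E'
from h import *
a=cv2.imread("pics/w6.png")
for r in range(108,134): print(r,a[r,316],a[r,292], a[r,340])
cv2.imwrite("pics/g6.png",cv2.resize(a[85:185,250:383],(798,600),interpolation=cv2.INTER_NEAREST))
E
```

```text
108 [180 185 188] [177 182 185] [181 186 189]
109 [181 186 189] [178 184 187] [182 187 190]
110 [182 187 189] [180 185 188] [183 188 191]
111 [182 187 189] [181 186 189] [184 188 191]
112 [181 186 189] [180 184 188] [182 187 190]
113 [178 183 186] [178 182 186] [180 184 187]
114 [175 180 183] [176 181 184] [177 183 185]
115 [169 174 178] [171 175 178] [172 177 180]
116 [166 172 174] [165 169 173] [168 173 176]
117 [175 180 183] [176 181 184] [174 179 182]
118 [178 182 185] [178 183 186] [177 181 184]
119 [176 181 185] [176 182 184] [175 180 183]
120 [176 181 184] [175 180 183] [175 180 183]
121 [176 181 184] [174 179 181] [172 177 180]
122 [175 180 183] [173 177 180] [171 176 179]
123 [172 177 180] [171 176 179] [169 174 178]
124 [163 169 172] [168 174 177] [162 167 170]
125 [142 147 152] [154 159 162] [140 145 148]
126 [ 97 107 124] [115 120 123] [102 107 110]
127 [ 85 112 153] [93 96 99] [89 93 97]
128 [101 139 189] [90 94 97] [87 92 96]
129 [104 145 196] [ 93  96 100] [ 92  97 100]
130 [104 144 196] [ 95 100 102] [103 106 110]
131 [105 145 197] [112 117 119] [120 124 128]
132 [104 145 197] [138 143 145] [142 146 149]
133 [103 144 196] [147 152 154] [147 152 154]
```

View pics/g6.png

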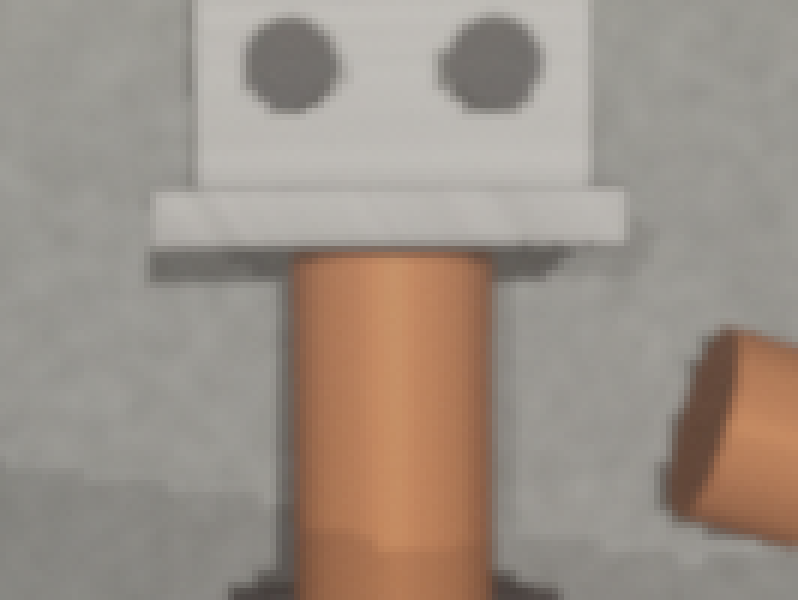

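The overhead close-up shows the pipe end at row 126.7 and the stop edge at row 125.7, so the gap is 1 mm or less. The pipe is home with the clamp still open. Next I go to the robot side of the handle and turn 90°, so the finger linkage stays clear of it.

Emit:
move_arm(
  deltas="-3.3 0.6 0 0 0; -3.3 0.6 0 0 0; -3.3 0.6 0 0 0; -3.3 0.6 0 0 0; -3.4 0.5 0 0 0",
)

```text
time: 12.0
position: [479.1, -11.4, 216.1]
eef_rot: [180.0, -0.0, -0.0]
wrist_force: [-0.4, -0.0, 0.8]
finger_gap: -0.001
```

Emit:
move_arm(
  deltas="0 0 0 10 0; 0 0 0 10 0; 0 0 0 10 0; 0 0 0 10 0; 0 0 0 10 0",
)

```text
time: 12.62
position: [480.1, -11.2, 216.1]
eef_rot: [-180.0, -0.0, -50.3]
wrist_force: [0.1, -0.8, -0.3]
finger_gap: -0.002
```

Emit:
move_arm(
  deltas="0 0 0 10 0; 0 0 0 10 0; 0 0 0 10 0; 0 0 0 10 0; 0 0 0 0 0",
)

```text
time: 13.25
position: [480.1, -11.1, 216.1]
eef_rot: [-180.0, -0.0, -89.9]
wrist_force: [0.4, -1.0, -0.9]
finger_gap: 0.002
```

Emit:
move_arm(
  deltas="0 0 2 0 0; 0 0 2 0 0; 0 0 2 0 0; 0 0 0 0 0; 0 0 0 0 0",
)

```text
time: 13.88
position: [480.5, -11.1, 156.7]
eef_rot: [-179.9, -0.0, -89.9]
wrist_force: [-0.2, 0.3, 0.6]
finger_gap: -0.0
```

```bash
python3 - <<'E'
from h import *
s=sense();print(s["position"],s["eef_rot"],s["wrist_force"])
a=capture("wrist");b=capture("side")
cv2.imwrite("pics/w7.png",np.hstack([cv2.resize(a,(400,300)),cv2.resize(b[150:300,240:440],(400,300),interpolation=cv2.INTER_CUBIC)])[:,:,::-1])
E
```

```text
[480.50761424 -11.14150888 156.68886361] [-1.79945137e+02 -1.40306457e-02 -8.99109817e+01] [-0.15297778  0.30432932  0.58343481]
```

View pics/w7.png

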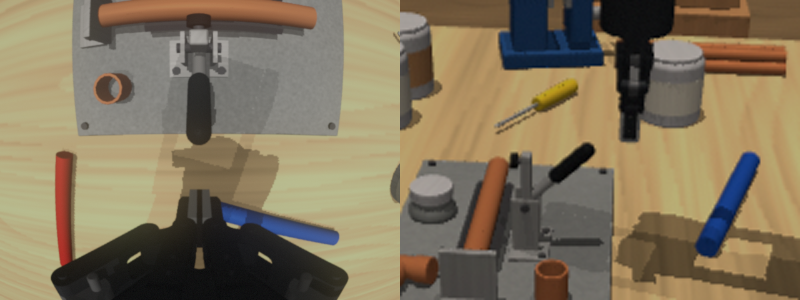

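The fingers are in line with the handle at y≈-11, on its robot side. I'll approach, then push along the handle tip's arc.

Emit:
move_arm(
  deltas="0 -0.7 0 0 0; 0 -0.7 0 0 0; 0 -0.6 0 0 0; 0 -0.5 0 0 0; 0 -0.3 0 0 0",
)

```text
time: 14.6
position: [508.3, -11.0, 155.8]
eef_rot: [180.0, 0.0, -90.0]
wrist_force: [-0.4, 0.2, 0.4]
finger_gap: 0.002
```

Emit:
move_arm(
  deltas="0 -0.5 -0.3 0 0; 0 -0.6 -0.5 0 0; 0 -0.6 -0.5 0 0; 0 -0.7 -0.4 0 0; 0 -0.7 -0.4 0 0",
)

```text
time: 15.22
position: [539.6, -11.0, 177.3]
eef_rot: [-180.0, -0.0, -90.0]
wrist_force: [0.2, 1.0, -0.6]
finger_gap: -0.005
```

There was no contact, so the fingertips passed over the handle. That matches the earlier slip, where the side ray put the tips at z≈64 with the TCP at 57.6. The effective tips therefore sit about 6 mm above the TCP, not 17 below it. I'll back off, go lower and check the tip height.

Emit:
move_arm(
  deltas="0 2 0 0 0; 0 2 0 0 0; 0 2 0 0 0; 0 0 2.5 0 0; 0 0 2.1 0 0",
)

```text
time: 15.85
position: [479.3, -11.0, 130.7]
eef_rot: [-179.9, -0.0, -90.0]
wrist_force: [-0.4, 0.0, 0.6]
finger_gap: -0.002
```

```bash
python3 - <<'E'
from h import *
s=sense();print(s["position"],s["wrist_force"])
b0=cv2.imread("pics/side0.png")[:,:,::-1];b=capture("side");w=capture("wrist");cv2.imwrite("pics/w8.png",w[:,:,::-1]);cv2.imwrite("pics/sd8.png",b[:,:,::-1])
# project predicted tips with side cam
m=camera_model("side");A=R.from_euler("xyz",m["orientation"],degrees=True).as_matrix()
def pr(p): q=m["camera_matrix"]@(A.T@(np.array(p)-m["eye"])); return q[:2]/q[2]
p=s["position"]
for dz in (-17,0,6,20): print(dz,pr(p+[0,0,dz]))
u,v=pr(p).round().astype(int)
g=cv2.cvtColor(b,cv2.COLOR_RGB2GRAY);print("col",u,"rows from",v-40,g[v-40:v+40,u].tolist())
# handle mask: dark in region around predicted tip
t=pr([528,-11,147]);print("tip px",t);x,y=t.round().astype(int)
for im in(b0,b):
    k=(im.max(2)<45)[y-25:y+25,x-40:x+25];yy,xx=np.where(k);print(k.sum(),xx.mean()+x-40,yy.mean()+y-25)
E
```

```text
[479.28381305 -11.04874753 130.74096314] [-0.38660499  0.03939715  0.6159099 ]
-17 [353.81622752 239.06334916]
0 [354.21884347 232.40911682]
6 [354.36262474 230.03277296]
20 [354.70159155 224.4305013 ]
col 354 rows from 192 [17, 18, 16, 14, 26, 29, 29, 30, 31, 32, 64, 68, 54, 36, 28, 24, 24, 20, 16, 11, 12, 13, 19, 18, 13, 11, 12, 19, 14, 14, 14, 12, 13, 19, 19, 14, 15, 20, 60, 104, 150, 157, 157, 157, 156, 156, 156, 155, 155, 154, 154, 153, 153, 152, 151, 150, 150, 151, 150, 149, 149, 148, 147, 147, 147, 148, 146, 146, 146, 145, 145, 145, 142, 127, 125, 93, 71, 86, 91, 91]
tip px [332.55189575 224.9337753 ]
228 318.859649122807 232.28070175438597
397 337.8866498740554 222.76574307304787
```

Confirmed: the finger end images at row 230.7, about 5 mm above the TCP. The tips are now at z≈136, right for the handle.

Emit:
move_arm(
  deltas="0 -0.7 0 0 0; 0 -0.7 0 0 0; 0 -0.6 0 0 0; 0 -0.5 0 0 0; 0 -0.4 0 0 0",
)

```text
time: 16.58
position: [506.8, -10.9, 130.6]
eef_rot: [179.8, 0.0, -90.0]
wrist_force: [-10.8, -0.5, 3.5]
finger_gap: -0.002
```

Emit:
move_arm(
  deltas="0 -0.4 -0.1 0 0; 0 -0.4 -0.2 0 0; 0 -0.4 -0.3 0 0; 0 -0.5 -0.4 0 0; 0 -0.5 -0.4 0 0",
)

```text
time: 17.2
position: [528.4, -10.6, 143.8]
eef_rot: [179.8, 0.0, -90.0]
wrist_force: [-4.5, 0.4, -2.8]
finger_gap: 0.0
```

Contact is made, with force on the handle. I continue along the arc past centre.

Emit:
move_arm(
  deltas="0 -0.7 -0.3 0 0; 0 -0.7 -0.3 0 0; 0 -0.7 -0.2 0 0; 0 -0.7 -0.1 0 0; 0 -0.7 -0.1 0 0",
)

```text
time: 17.82
position: [566.0, -11.1, 155.1]
eef_rot: [-179.9, -0.0, -90.0]
wrist_force: [-0.9, -0.5, 0.9]
finger_gap: 0.002
```

Emit:
move_arm(
  deltas="0 -0.7 0 0 0; 0 -0.7 0 0 0; 0 -0.6 0 0 0; 0 -0.4 0 0 0; 0 0 0 0 0",
)

```text
time: 18.45
position: [589.2, -11.0, 154.8]
eef_rot: [180.0, -0.0, -90.0]
wrist_force: [0.5, 0.1, 0.3]
finger_gap: 0.001
```

```bash
cat > chk.py <<'E'
from h import *
import sys
s=sense();print(s["position"],s["wrist_force"])
m=camera_model("side");A=R.from_euler("xyz",m["orientation"],degrees=True).as_matrix()
def pr(p): q=m["camera_matrix"]@(A.T@(np.array(p)-m["eye"])); return (q[:2]/q[2]).round().astype(int)
b=capture("side");cv2.imwrite("pics/%s.png"%sys.argv[1],b[:,:,::-1])
open_=cv2.imread("pics/side0.png")[:,:,::-1]
for nm,im in(("start",open_),("now",b)):
    out=[]
    for th in (-45,-20,0,15,30):
        f=np.radians(th); out.append((th,[int(im[tuple(pr([594+r*np.sin(f),-11,80+r*np.cos(f)])[::-1])].max()) for r in (50,60,70,80,90)]))
    print(nm,out)
E
python3 chk.py s9
```

```text
[589.19384934 -11.00246146 154.79747619] [0.52031288 0.09130297 0.34354094]
start [(-45, [12, 10, 10, 11, 10]), (-20, [158, 186, 186, 186, 186]), (0, [66, 76, 186, 186, 186]), (15, [10, 24, 113, 147, 163]), (30, [128, 153, 144, 186, 186])]
now [(-45, [116, 114, 186, 186, 186]), (-20, [157, 185, 187, 186, 186]), (0, [187, 186, 187, 64, 14]), (15, [165, 186, 187, 186, 163]), (30, [10, 11, 10, 11, 11])]
```

The handle is at its +30° side: every sampled point there is now dark, and it was empty before. I'll retreat and verify the pipe and pad.

Emit:
move_arm(
  deltas="0 1 0 0 0; 0 2 0 0 0; 0 2 -1 0 0; 0 2 -2 0 0; 0 2 -3 0 0",
)

```text
time: 19.12
position: [496.8, -10.7, 214.5]
eef_rot: [179.9, 0.0, -90.0]
wrist_force: [-0.6, 0.2, 0.2]
finger_gap: 0.002
```

Emit:
move_arm(
  deltas="0 0 -2 0 0; 0 0 0 0 0; 0 0 0 0 0; 0 0 0 0 0; 0 0 0 0 0",
)

```text
time: 19.75
position: [498.6, -10.9, 233.9]
eef_rot: [179.9, 0.0, -90.0]
wrist_force: [0.8, 0.6, -0.3]
finger_gap: -0.003
```

```bash
python3 chk.py s10; python3 - <<'E'
from h import *
b=capture("scene");cv2.imwrite("pics/sc10.png",b[:,:,::-1]); s=sense(); w=capture("wrist");cv2.imwrite("pics/w10.png",w[:,:,::-1])
a=cv2.imread("pics/scene0.png");s3=cv2.imread("pics/s3full.png")
def blobs(im):
    h=cv2.cvtColor(im,cv2.COLOR_BGR2HSV);m=cv2.inRange(h,(3,110,50),(16,255,255));m[:245]=0;m[345:]=0;m[:,:215]=0;m[:,:][:,385:]=0
    n,l,st,c=cv2.connectedComponentsWithStats(m);return [(st[i].tolist(),c[i].round(1).tolist()) for i in range(1,n) if st[i,4]>40]
for i in(a,s3,b[:,:,::-1].copy()): print(blobs(i))
# front end from wrist: copper mask leftmost end of pipe (world +y is image left)
h=cv2.cvtColor(w,cv2.COLOR_RGB2HSV);m=cv2.inRange(h,(3,110,50),(16,255,255));n,l,st,c=cv2.connectedComponentsWithStats(m)
for i in range(1,n):
    if st[i,4]>1000:
        x,y,ww,hh,_=st[i]; e=[]
        for u in (x,x+ww-1): r=np.where(l[:,u]==i)[0]; e.append(onz(wray((u+.5,r.mean()),s),60).round(1).tolist())
        print(st[i],e)
E
```

```text
[498.60966569 -10.88317478 233.92993466] [ 0.80083348  0.61954565 -0.26834708]
start [(-45, [12, 10, 10, 11, 10]), (-20, [158, 186, 186, 186, 186]), (0, [66, 76, 186, 186, 186]), (15, [10, 24, 113, 147, 163]), (30, [128, 153, 144, 186, 186])]
now [(-45, [113, 112, 183, 183, 182]), (-20, [154, 182, 183, 183, 183]), (0, [183, 183, 183, 183, 183]), (15, [162, 183, 183, 183, 160]), (30, [12, 11, 13, 12, 11])]
[([334, 255, 14, 19, 216], [340.2, 263.7]), ([221, 289, 104, 24, 1227], [272.7, 300.7]), ([334, 311, 22, 25, 367], [343.4, 324.5])]
[([334, 255, 14, 19, 218], [340.2, 263.8]), ([253, 286, 98, 23, 1163], [301.7, 297.5]), ([334, 311, 22, 26, 368], [343.4, 324.6])]
[([334, 255, 14, 19, 218], [340.2, 263.8]), ([248, 286, 103, 24, 1181], [298.4, 297.8]), ([334, 311, 22, 25, 368], [343.5, 324.6])]
[ 192   42  113   36 3240] [[644.5, 100.1, 60.0], [638.4, 1.5, 60.0]]
[ 331   42  136   37 3880] [[643.9, -21.2, 60.0], [645.3, -141.8, 60.0]]
[ 123  236   30  165 3404] [[336.6, 219.9, 60.0], [476.7, 152.2, 60.0]]
```

```bash
python3 -c "
from bench import *
print(job_done())"
```

```text
the job is handed in; nothing more can be done
None
```

I pushed the copper pipe home against the stop, snapped the toggle clamp shut on it, and handed the job in at about 20 s. The hand-in gave no verdict.

**Pipe:**
- Before clamping, an overhead wrist close-up showed 1 mm or less between the pipe end and the stop face.
- After clamping, the pipe measured y 100.1 at the front and -141.8 at the rear, with the stop face at about 99.5–100. It still lay straight in the cradle.

**Clamp:** the handle shows at its far +30° side, and the arm lies across the pipe at the clamp position. I could not measure the pad force directly. I judged it only from the snapped handle and the arm across the pipe.

**Other things:** in the scene camera the elbow and coupling had not shifted. I did not re-measure the flux jar, paint tin, screwdriver, brush or tape, but the arm never came near them. The robot stood clear with about 0 N on the wrist.

**What disagreed:** the images put the closed fingertips about 5 mm above the TCP, not the stated 17 mm ahead of it. Because of this:
- The fingertips rode up over the pipe's rear end once it was home, with about 8 N of upward force.
- My first handle push passed over the handle without touching it. I repeated it lower, and that one worked.

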